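Press a toothed push nut tight onto a sleeve assembly

ROBOT

A 6-joint arm with a two-finger parallel gripper is mounted at the origin on the work surface. World frame = base frame: x ahead of the robot, y to its left, z up, the work surface at z = 0. Lengths are in mm, angles in rad, forces in N, time in s.
With the tool pointing down it reaches from about 400 to 925 mm from the base axis. Payload 12.5 kg.
Tool frame: the origin (TCP) lies at the very end of the fingers, on their centre line; the grasp point (between the pads) lies 19 mm behind it; y points along the fingers, z is the direction in which the jaws open and shut, and the axes are right-handed (so a half turn about y gives the same grasp; the last joint's range is limited). The gripper opens to 95 mm and grips with 3 to 60 N. Pads are 20 mm wide; open, the fingers measure 119 mm over their backs; the gripper's body (75 mm by 180 mm) begins 59 mm behind the grasp point.
Start: joints at [1.033, 0.491, 1.559, -0, 1.092, -0.106], TCP at [261.553, 567.659, 214.661] pointing down, gripper open.
Joint ranges: [-3.1, 3.1], [-0.84, 2.19], [0.05, 2.79], [-1.13, 4.28], [0.06, 2.93], [-2.69, 2.69]. Speed limits (rad/s): [2.22, 2.22, 2.79, 3.14, 3.14, 3.14].

INTERFACE

Orientations are given as [roll, pitch, yaw] about the fixed x, y, z axes, in that order (R = Rz(yaw) Ry(pitch) Rx(roll)).
In Python, from cell import env, optics gives the robot as it stands.
- The arm moves only by the tool drive_tool, never from a script. Its argument "steps" is a list of rows, each an object with "slide": the shift along the tool's x, y, z in m, a list of three; "dr": the turn, a rotation vector about the tool's x, y, z in rad, a list of three; "fingers": the finger opening in m, from 0 to 0.0951. A call has 1 to 5 rows; each row is the pose to reach, as a shift and turn from the pose commanded when the call began, along the tool's axes at that moment; what a row does not reach only later rows make up. A row lasts 1/12 s, in which the tool goes at most 41.7 mm and 7.16 degrees, less where a joint would pass 70% of its speed; a pose out of reach is approached as far as the arm can. A call with a gripper value outside its range is refused whole. The fingers move at their own pace and stop on an object; the grip force is fixed at half the most. Time passes only in rows, so rows that repeat a pose let the fingers close. It gives the time, the measured TCP pose, the force and the opening at its end, in the units of the state.
- env.state(): the state, without advancing time (a new reading comes with each control period).
- optics.read_camera(name): name is "scene" or "top" or "wrist"; returns the picture (384x512x3 uint8, red, green, blue); there is no depth.
- optics.camera_model(name): a dict with "mtx" (3x3 intrinsics, pixels), "R" (3x3) and "t" (3): a world point X has camera coordinates R X + t. Camera axes: x right, y down, z forward; pixel columns grow to the right and rows downward; lengths in mm; the calibration is good to about 2 mm. The wrist camera is an equidistant fisheye: a pixel r from the principal point sees the ray r / f radians off the axis. A picture is of the moment at which its call begins: read the wrist's pose just before it. camera_model takes no time and is no camera call; for the wrist camera it gives the pose at the moment of the call.
- env.job_done(): hands the job in, once; it reports no verdict.
The state is a dict: "t": time; "joints": joint angles; "qvel": joint speeds; "tau": joint torques, N m; "eef_pos": TCP position; "tcp_rot": TCP orientation; "ft_force": force on the tool from outside, world axes, zero at the start; "moment": the same for the moment, N m; "opening": opening from 0.0 (shut) to 1.0 (fully open).
Only numpy, scipy, OpenCV 4.12 (cv2) and the standard library are available. Lean on these libraries where they do the work, as an engineer would, in place of code of your own. Each camera call takes 0.05 s, during which the arm holds its last target.

TASK

Put the gold toothed push nut, flange down, over the plain steel shaft of the black assembly block and press it straight down onto the red sleeve until the spring under the sleeve is squeezed flat and you feel it go solid, but force it no further. Then let go, so that the nut's bite alone keeps the sleeve squeezed down. Leave the other parts on the bench where they are.

Things in the scene. Friction and masses are not known exactly. Their poses are not given: they have to be found in the camera images.
- nut: the gold toothed push nut, loose, flange down on the bench: a top hat 22 mm high; flange 36 mm across and 5 mm thick at the bottom, above it a round barrel 26 mm across and 17 mm high to grip; a 12.4 mm bore right through with four sprung steel teeth in it, 11 mm above the underside, their tips on a circle of 8 mm. Origin: centre of the underside, z up along the bore. Plated steel, 70 to 120 g.
- nest: fixed black assembly block, 90 x 90 mm and 30 mm high, with the plain steel shaft upright in its middle; origin: centre of its underside, z up. Round the shaft stands the red sleeve (36 mm across, 42 mm high) on a spring, which rests on a firm rubber pad and brass shims of unknown number: the sleeve's top stands between 80 and 97 mm above the bench while the spring is free.
- shaft_tip (a point): centre of the top end of the plain shaft, 125 mm above the bench; 10 mm thick, its last 6 mm taper to 4 mm. The teeth reach it when the nut's underside is 10 mm lower; starting them takes a peak of 8 to 18 N, then the nut resists sliding down with 6 to 14 N (its bite, felt only while it moves). The teeth hold against lifting, but fingers snapped open may drag the nut up 1 to 2 mm: ease them off.
- sleeve (a joint): how far the red sleeve is down on its spring, m: 0 free, 0.005 spring flat. It pushes back with 0.8 N free, 2.8 N flat. A steady slow push on the nut needs 7 to 17 N in all until it is flat, then the force climbs fast, 3 to 6 N per mm of hand travel, as the rubber pad gives: about 21 N of push is right to feel it solid. Over 30 N between nut and sleeve damages the sleeve.
- spacer: loose red ring spacer, 34 mm across, 20 mm high, open bore; not needed; origin: centre of its underside
- plain_cap: loose black plain cap shaped like the push nut (flange 36 mm, barrel 26 mm, 22 mm high) but closed on top, no bore; not needed; origin: centre of its underside
- tube_red: loose red tube standing on end, 28 mm across, 80 mm high; not needed; origin: centre of its underside
- tube_gold: loose gold tube standing on end, 28 mm across, 80 mm high; not needed; origin: centre of its underside
- tube_silver: loose silver tube standing on end, 28 mm across, 80 mm high; not needed; origin: centre of its underside
- driver: loose screwdriver lying on the bench; not needed; origin: near its middle
There are look-alikes about, which are no part of the job. What is meant by the nest is not blue or pink, and is the larger of those in its own colour.

How it is judged (in metres and radians):
On the way, in this order (a step that is already met when the one before it is completed fails the run):
1. the nut is started on the shaft, its teeth past the tip (horizontal distance between nut and shaft_tip below 0.003 m and angle between nut's own z axis and vertical below 0.1 rad and z of nut in the frame of shaft_tip below -0.014 m), for 0.1 s.
2. the nut has pressed the sleeve down until its spring is flat and it is felt solid (horizontal distance between nut and shaft_tip below 0.003 m and angle between nut's own z axis and vertical below 0.1 rad and value of joint sleeve above 0.0042 m and contact force between nut and sleeve above 7 N), for 0.04 s.
At the end, for the whole second after the job is handed in: the nut sits square (within 0.1 rad) and centred (within 3 mm) on the shaft, at least 28 mm below its tip, let go and at rest, and its bite alone keeps the sleeve at least 2.5 mm of its 5 mm down (horizontal distance between nut and shaft_tip below 0.003 m and angle between nut's own z axis and vertical below 0.1 rad and z of nut in the frame of shaft_tip below -0.028 m and value of joint sleeve above 0.0025 m and linear speed of nut below 0.01 m/s); the robot touches nothing.
It fails at once if the nut is forced onto the sleeve with more than 30 N, which damages it (contact force between nut and sleeve above 30 N).
It fails at once if another part on the bench is shifted by more than 20 mm (distance of any of spacer, plain_cap, tube_red, tube_gold, tube_silver, driver from where it was at the start of the episode above 0.02 m).
It also fails if it takes over 48 s, if anything falls off the work surface, if the arm or the gripper's body presses on something with over 40 N, if the wrist force passes 120 N, or if a joint passes its speed limit or range.

## Working session

There is one attempt and no reset: what is moved stays moved. The work goes in short steps, Python scripts to look and compute and a tool call to move; the robot and the scene stay as the last step left them, time stands still between calls to the robot, and variables do not carry over. Pictures are saved under pics/ and viewed, and the job is handed in when it is done.

Besides the shell and the picture viewer there is one more tool, called after ">>>" as a command line: name --argument value ..., lists and objects as JSON in quotes. drive_tool: Moves the arm, as the interface text tells. Its arguments: {"type":"object","properties":{"steps":{"type":"array","items":{"type":"object","properties":{"slide":{"type":"array","items":{"type":"number"}},"dr":{"type":"array","items":{"type":"number"}},"fingers":{"type":"number"}}}}},"required":["steps"]}

```bash
ls; mkdir -p pics; python3 - <<'E'
from cell import env, optics
import cv2
s=env.state();print({k:(s[k]) for k in s})
for n in ["scene","top","wrist"]:
    m=optics.camera_model(n);print(n,m)
    im=optics.read_camera(n);cv2.imwrite(f"pics/{n}0.png",im[:,:,::-1])
E
```

```text
pics
{'t': 0.0, 'joints': array([ 1.03340877e+00,  4.91540028e-01,  1.55945380e+00, -1.64386331e-05,
        1.09168553e+00, -1.05589650e-01]), 'qvel': array([ 0.00179033, -0.00118424,  0.00067434,  0.00187516, -0.00038432,
       -0.00054277]), 'tau': array([-1.25213563e-03, -6.12639499e+01, -2.58188760e+01,  6.92002242e-02,
        4.81184316e-02, -7.13330587e-05]), 'eef_pos': array([261.41722564, 567.43482483, 214.07238141]), 'tcp_rot': array([-1.57187851e+00,  1.00033252e-04, -4.31790379e-01]), 'ft_force': array([-0.46885172, -0.54908864, -0.22490633]), 'moment': array([0.02905596, 0.05118851, 0.01827609]), 'opening': 0.9984699674370202}
scene {'mtx': array([[472.86660161,   0.        , 250.231926  ],
       [  0.        , 472.86660161, 195.88294666],
       [  0.        ,   0.        ,   1.        ]]), 'R': array([[-0.45003517,  0.8930102 ,  0.00106589],
       [ 0.68184434,  0.34438779, -0.64535676],
       [-0.57667724, -0.28970647, -0.76388056]]), 't': array([ 301.05170414, -302.52605082, 1511.42941275])}
top {'mtx': array([[411.88696623,   0.        , 256.38898908],
       [  0.        , 411.88696623, 189.23604018],
       [  0.        ,   0.        ,   1.        ]]), 'R': array([[ 0.0275092 , -0.99927479,  0.02632751],
       [-0.9832431 , -0.03179721, -0.1795047 ],
       [ 0.18021167, -0.02094831, -0.98340476]]), 't': array([-91.72425958, 605.84455693, 894.35216659])}
wrist {'mtx': array([[297.31863964,   0.        , 254.19214096],
       [  0.        , 297.31863964, 189.95245074],
       [  0.        ,   0.        ,   1.        ]]), 'R': array([[ 4.18631467e-01,  9.08156155e-01, -3.04179606e-04],
       [ 8.72347824e-01, -4.02031779e-01,  2.78172110e-01],
       [ 2.52501424e-01, -1.16716949e-01, -9.60531199e-01]]), 't': array([-624.6037953 ,  -32.46728112,  391.49616325])}
```

View pics/scene0.png

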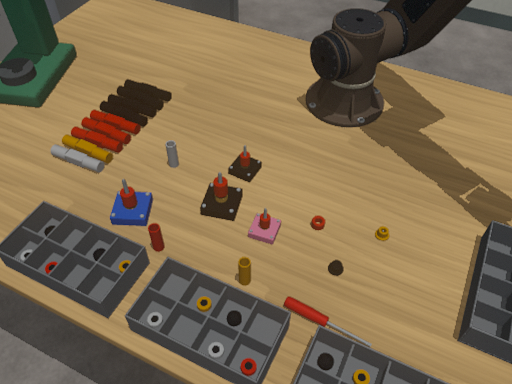

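View pics/top0.png

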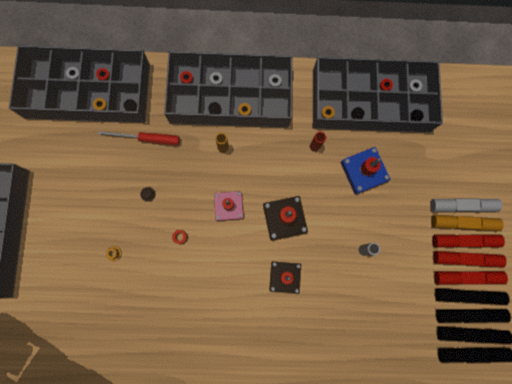

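View pics/wrist0.png

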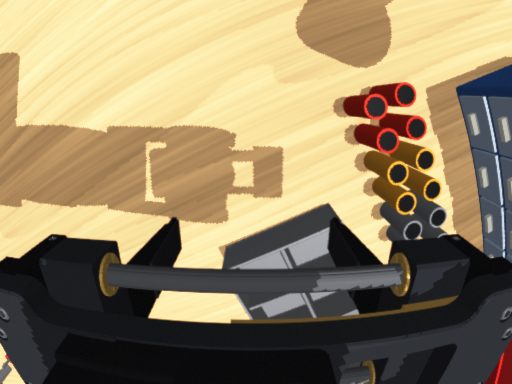

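```bash
cat > h.py <<'E'
import numpy as np, cv2
from cell import env, optics
def ray(m,u,v):
    R,t,K=np.array(m["R"]),np.array(m["t"]),np.array(m["mtx"])
    d=R.T@np.linalg.inv(K)@np.array([u,v,1.]); return -R.T@t,d
def onz(m,u,v,z):
    c,d=ray(m,u,v); return c+d*(z-c[2])/d[2]
def proj(m,X):
    R,t,K=np.array(m["R"]),np.array(m["t"]),np.array(m["mtx"])
    p=K@(R@np.array(X)+t); return p[:2]/p[2]
def wproj(m,X):
    R,t,K=np.array(m["R"]),np.array(m["t"]),np.array(m["mtx"])
    p=R@np.array(X,float)+t; th=np.arctan2(np.hypot(*p[:2]),p[2]); r=K[0,0]*th
    return K[:2,2]+r*p[:2]/np.hypot(*p[:2])
def wray(m,u,v):
    R,t,K=np.array(m["R"]),np.array(m["t"]),np.array(m["mtx"])
    d=np.array([u,v])-K[:2,2]; r=np.hypot(*d); th=r/K[0,0]
    dc=np.array([*(np.sin(th)*d/max(r,1e-9)),np.cos(th)]); return -R.T@t,R.T@dc
def wonz(m,u,v,z):
    c,d=wray(m,u,v); return c+d*(z-c[2])/d[2]
def tri(rs):
    A=np.zeros((3,3));b=np.zeros(3)
    for c,d in rs:
        d=d/np.linalg.norm(d);P=np.eye(3)-np.outer(d,d);A+=P;b+=P@c
    x=np.linalg.solve(A,b)
    return x,[np.linalg.norm(np.cross(x-c,d/np.linalg.norm(d))) for c,d in rs]
def hsv(im): return cv2.cvtColor(im,cv2.COLOR_RGB2HSV)
E
python3 - <<'E'
from h import *
t=cv2.imread("pics/top0.png");s=cv2.imread("pics/scene0.png")
a=cv2.resize(t[180:300,90:210],(400,400),interpolation=0)
b=cv2.resize(t[180:300,220:340],(400,400),interpolation=0)
cv2.imwrite("pics/tc.png",np.hstack([a,b]))
a=cv2.resize(s[190:290,300:400],(400,400),interpolation=0)
b=cv2.resize(s[150:250,190:290],(400,400),interpolation=0)
cv2.imwrite("pics/sc.png",np.hstack([a,b]))
for n,im,rois in [("top",t,dict(nut=(100,240,130,270),nest=(255,185,320,250),small=(260,255,310,300),ring=(165,225,195,250))),("scene",s,dict(nut=(365,220,400,250),nest=(195,165,245,225),small=(225,140,270,185),ring=(305,210,330,235)))]:
    m=optics.camera_model(n)
    for k,(x0,y0,x1,y1) in rois.items():
        h=cv2.cvtColor(im[y0:y1,x0:x1],cv2.COLOR_BGR2HSV)
        if k=="nut": M=cv2.inRange(h,(15,170,60),(35,255,255))
        elif k=="ring": M=cv2.inRange(h,(0,150,80),(8,255,255))
        else: M=cv2.inRange(h,(0,0,0),(180,255,75)); 
        c=max(cv2.findContours(M,0,2)[0],key=cv2.contourArea)
        (cx,cy),sz,an=cv2.minAreaRect(c);br=cv2.boundingRect(c)
        z={"nut":5,"nest":30,"small":20,"ring":20}[k]
        print(n,k,cx+x0,cy+y0,sz,an,(br[0]+x0,br[1]+y0,br[2],br[3]),onz(m,cx+x0,cy+y0,z).round(1))
E
```

```text
top nut 113.25000190734863 253.25 (13.435027122497559, 14.142135620117188) 45.0 (106, 246, 15, 15) [454.3 256.8   5. ]
top nest 284.89756202697754 218.0219497680664 (38.273983001708984, 37.505706787109375) 77.90524291992188 (263, 197, 44, 43) [ 546.6 -142.9   30. ]
top small 284.9205894470215 277.03235244750977 (29.298065185546875, 29.528154373168945) 4.398705005645752 (270, 262, 31, 31) [ 410.9 -145.9   20. ]
top ring 179.00000095367432 236.49999904632568 (13.435027122497559, 13.435027122497559) 45.0 (172, 230, 15, 14) [496.9 103.3  20. ]
scene nut 382.50000190734863 233.50000095367432 (12.727922439575195, 14.142135620117188) 45.0 (375, 226, 14, 15) [454.4 258.6   5. ]
scene nest 220.8269214630127 201.36538314819336 (37.45817947387695, 32.55527877807617) 11.309932708740234 (201, 185, 41, 36) [ 562.1 -137.7   30. ]
scene small 244.50000190734863 167.5 (27.280029296875, 23.702320098876953) 26.56505012512207 (228, 156, 33, 26) [ 420.7 -142.7   20. ]
scene ring 318.0 222.5 (13.0, 12.0) 90.0 (312, 216, 13, 14) [505.9 106.2  20. ]
```

View pics/tc.png

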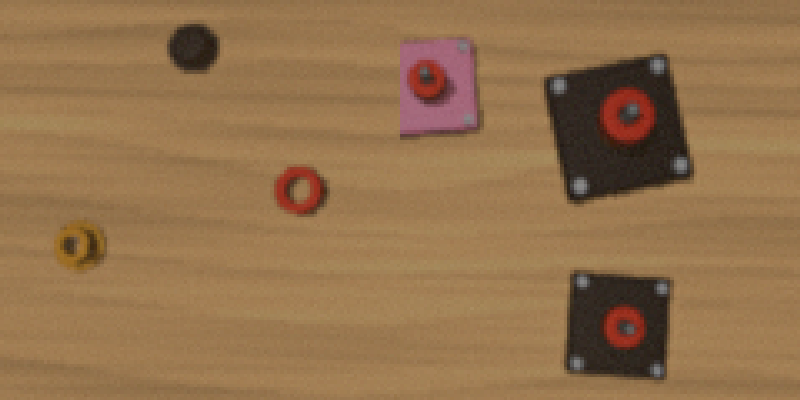

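View pics/sc.png

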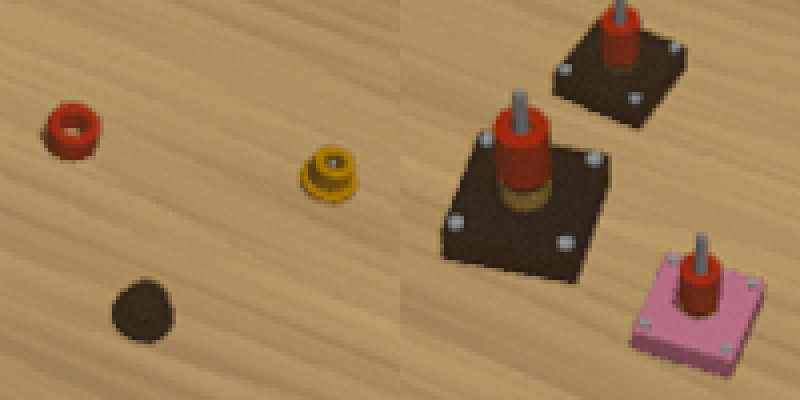

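```bash
python3 - <<'E'
from h import *
T=optics.camera_model("top");S=optics.camera_model("scene")
print("tip",tri([ray(T,289.6,213),ray(S,219.8,173.2)]))
print("tip on z125",onz(T,289.6,213,125),onz(S,219.8,173.2,125))
W=optics.camera_model("wrist");R=W["R"];c=-R.T@W["t"];s=env.state()
from scipy.spatial.transform import Rotation as Ro
Rt=Ro.from_euler("xyz",s["tcp_rot"]).as_matrix()
print("cam in tool",Rt.T@(c-s["eef_pos"]), "axis",Rt.T@R[2])
print("to nut",Rt.T@(np.array([455,257,120])-s["eef_pos"]))
# two-view of nut
print("nut",tri([ray(T,113.2,253.2),ray(S,382.5,233.5)]))
E
```

```text
tip (array([ 547.53912369, -144.33786762,  118.04438762]), [np.float64(0.29468389209772555), np.float64(0.2946838920977472)])
tip on z125 [ 546.77724645 -143.88554287  125.        ] [ 552.96612953 -140.59733745  125.        ]
cam in tool [ -77.58808014 -170.76070166   -0.20848394] axis [2.78268648e-01 9.60503054e-01 6.64617108e-04]
to nut [ 305.73933364   94.34875697 -200.90024717]
nut (array([454.13940701, 257.89008573,   4.12400081]), [np.float64(0.7366607164302248), np.float64(0.7366607164301766)])
```

>>> drive_tool --steps '[{"slide": [0.306, 0.08, -0.201], "dr": [0, 0, 0], "fingers": 0.06}, {"slide": [0.306, 0.08, -0.201], "dr": [0, 0, 0], "fingers": 0.06}, {"slide": [0.306, 0.08, -0.201], "dr": [0, 0, 0], "fingers": 0.06}, {"slide": [0.306, 0.08, -0.201], "dr": [0, 0, 0], "fingers": 0.06}, {"slide": [0.306, 0.08, -0.201], "dr": [0, 0, 0], "fingers": 0.06}]'

```text
t: 0.57
eef_pos: [369.8, 393.3, 169.7]
tcp_rot: [-1.571, -0.0, -0.431]
ft_force: [1.2, 1.3, 0.5]
opening: 0.706
```

>>> drive_tool --steps '[{"slide": [0.131, 0.035, -0.086], "dr": [0, 0, 0], "fingers": 0.06}, {"slide": [0.131, 0.035, -0.086], "dr": [0, 0, 0], "fingers": 0.06}, {"slide": [0.131, 0.035, -0.086], "dr": [0, 0, 0], "fingers": 0.06}, {"slide": [0.131, 0.035, -0.086], "dr": [0, 0, 0], "fingers": 0.06}, {"slide": [0.131, 0.035, -0.086], "dr": [0, 0, 0], "fingers": 0.06}]'

```text
t: 0.98
eef_pos: [454.4, 257.7, 133.8]
tcp_rot: [-1.572, 0.001, -0.436]
ft_force: [0.0, 0.1, -0.6]
opening: 0.631
```

```bash
python3 - <<'E'
from h import *
m=optics.camera_model("wrist");s=env.state();im=optics.read_camera("wrist")
np.savez("w1.npz",**m);print(s["eef_pos"],s["tcp_rot"],s["ft_force"])
cv2.imwrite("pics/w1.png",im[:,:,::-1]);print(wproj(m,[454.5,257.5,5]))
E
```

```text
[454.40081656 257.68714271 133.77748092] [-1.57241800e+00  6.93299083e-04 -4.36063767e-01] [ 0.03586658  0.05019279 -0.62698825]
[254.29492318 181.70997573]
```

View pics/w1.png

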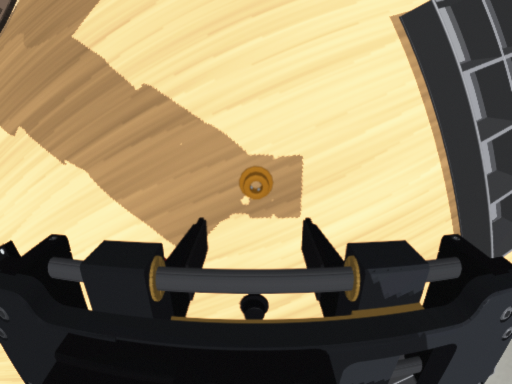

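```bash
python3 - <<'E'
from h import *
m=dict(np.load("w1.npz"));im=cv2.imread("pics/w1.png")
x0,y0,x1,y1=230,160,282,208
h=cv2.cvtColor(im[y0:y1,x0:x1],cv2.COLOR_BGR2HSV)
print(h[23,10:45].tolist()[::3], h[5,5])
M=cv2.inRange(h,(10,200,0),(35,255,255))
c=max(cv2.findContours(M,0,2)[0],key=cv2.contourArea);e=cv2.fitEllipse(c);print(e, cv2.boundingRect(c))
v=im.copy();cv2.drawContours(v[y0:y1,x0:x1],[c],-1,(255,0,255),1)
cv2.imwrite("pics/w1c.png",cv2.resize(v[y0:y1,x0:x1],None,fx=11,fy=11,interpolation=0))
u=np.array(e[0])+[x0,y0];print(u,wonz(m,*u,5),wonz(m,*u,2.5))
br=cv2.boundingRect(c)
E
```

```text
[[17, 206, 165], [17, 207, 144], [18, 206, 171], [17, 207, 164], [17, 133, 176], [17, 122, 186], [16, 122, 180], [17, 178, 149], [18, 209, 168], [17, 209, 149], [18, 208, 167], [17, 142, 165]] [ 17 123 181]
((25.55402374267578, 22.305116653442383), (30.0980281829834, 30.964122772216797), 99.53873443603516) (10, 7, 32, 32)
[255.55402374 182.30511665] [455.63393476 258.41810167   5.        ] [456.23002673 258.15065767   2.5       ]
```

View pics/w1c.png

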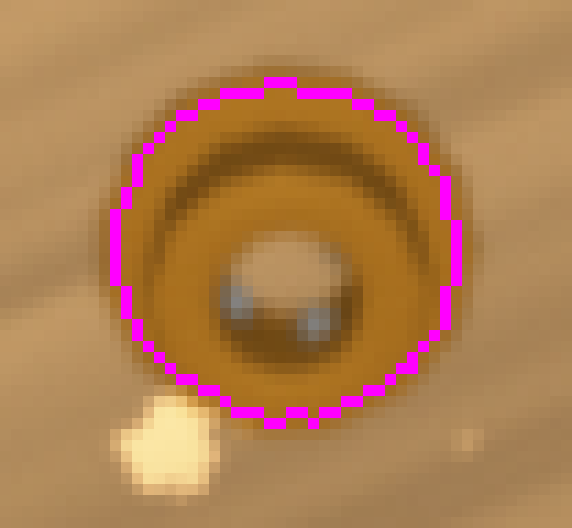

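>>> drive_tool --steps '[{"slide": [0.001, 0.04, 0.001], "dr": [0, 0, 0], "fingers": 0.05}, {"slide": [0.001, 0.08, 0.001], "dr": [0, 0, 0], "fingers": 0.05}, {"slide": [0.001, 0.11, 0.001], "dr": [0, 0, 0], "fingers": 0.05}, {"slide": [0.001, 0.125, 0.001], "dr": [0, 0, 0], "fingers": 0.05}, {"slide": [0.001, 0.125, 0.001], "dr": [0, 0, 0], "fingers": 0.05}]'

```text
t: 1.45
eef_pos: [451.8, 262.9, 7.4]
tcp_rot: [-1.574, 0.003, -0.431]
ft_force: [-0.2, -0.3, -0.3]
opening: 0.527
```

```bash
python3 - <<'E'
from h import *
m=optics.camera_model("wrist");s=env.state();im=optics.read_camera("wrist")
np.savez("w2.npz",**m);print(s["eef_pos"],s["tcp_rot"],s["ft_force"])
cv2.imwrite("pics/w2.png",im[:,:,::-1]);cv2.imwrite("pics/w2c.png",cv2.resize(im[130:280,170:350,::-1],None,fx=4,fy=4));print(wproj(m,s["eef_pos"]))
E
```

```text
[451.75496342 262.86195964   7.38212406] [-1.57438009  0.00344714 -0.43089108] [-0.22045652 -0.34651473 -0.33041465]
[254.4102661 232.967911 ]
```

View pics/w2c.png

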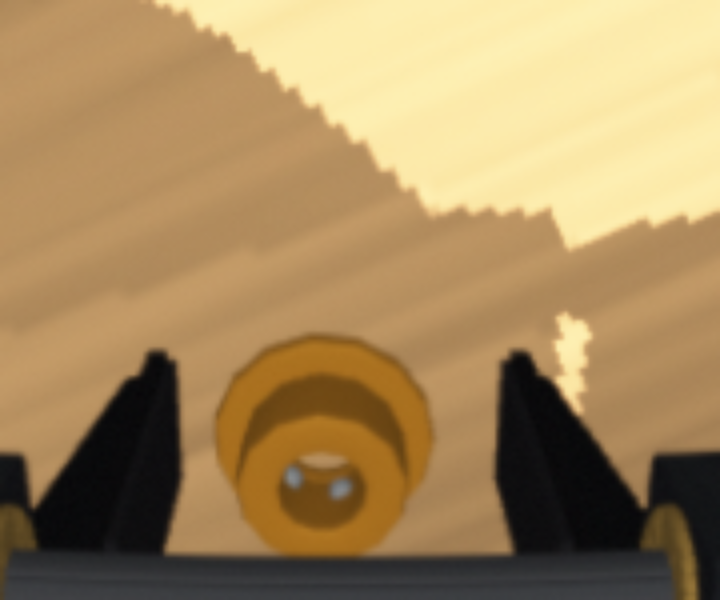

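```bash
python3 - <<'E'
from h import *
m=dict(np.load("w2.npz"));im=cv2.imread("pics/w2.png")
x0,y0,x1,y1=218,205,285,267
h=cv2.cvtColor(im[y0:y1,x0:x1],cv2.COLOR_BGR2HSV)
M=cv2.inRange(h,(10,200,0),(35,255,255))
c=max(cv2.findContours(M,0,2)[0],key=cv2.contourArea)[:,0]+[x0,y0]
# front flange edge points (upper part): ray to z=5, circle fit R=18
p=c[(c[:,1]<244)]
P=np.array([wonz(m,u,v,5)[:2] for u,v in p])
from scipy.optimize import least_squares
r=least_squares(lambda q:np.hypot(*(P-q[:2]).T)-q[2],[454,258,18]);print(r.x,np.abs(r.fun).max(),len(p))
s=env.state();print(s["eef_pos"],s["tcp_rot"],s["qvel"].round(4))
from scipy.spatial.transform import Rotation as Ro
Rt=Ro.from_euler("xyz",s["tcp_rot"]).as_matrix();print(Rt.T@(np.array([r.x[0],r.x[1],7])-s["eef_pos"]))
print([wonz(m,*(np.array([a,352])/4+[170,130]),7) for a in (157,518)])
E
```

```text
[455.50236123 258.31316718  16.71161327] 0.5241185355827653 40
[452.56929428 263.12640271   9.17436214] [-1.57277977  0.00197452 -0.43080319] [-0.0025 -0.0525 -0.0209 -0.0003  0.025  -0.0024]
[ 4.6793694   2.17136768 -3.1443017 ]
[array([431.0824447, 241.3866006,   7.       ]), array([454.51716973, 292.49451593,   7.        ])]
```

>>> drive_tool --steps '[{"slide": [0, 0, 0], "dr": [0, 0, 0], "fingers": 0.05}, {"slide": [0, 0, 0], "dr": [0, 0, 0], "fingers": 0.05}, {"slide": [0, 0, 0], "dr": [0, 0, 0], "fingers": 0.05}]'

```text
t: 1.75
eef_pos: [454.1, 263.1, 11.6]
tcp_rot: [-1.569, -0.002, -0.431]
ft_force: [-0.1, -0.6, -0.2]
opening: 0.525
```

>>> drive_tool --steps '[{"slide": [0, 0, 0], "dr": [0, 0, 0], "fingers": 0.05}, {"slide": [0, 0, 0], "dr": [0, 0, 0], "fingers": 0.05}, {"slide": [0, 0, 0], "dr": [0, 0, 0], "fingers": 0.05}, {"slide": [0, 0, 0], "dr": [0, 0, 0], "fingers": 0.05}]'

```text
t: 2.08
eef_pos: [453.7, 262.6, 10.4]
tcp_rot: [-1.57, -0.0, -0.432]
ft_force: [0.5, 0.2, 0.4]
opening: 0.525
```

>>> drive_tool --steps '[{"slide": [0.0035, 0, -0.003], "dr": [0, 0, 0], "fingers": 0.05}, {"slide": [0.0035, 0.002, -0.003], "dr": [0, 0, 0], "fingers": 0.05}, {"slide": [0.0035, 0.0035, -0.003], "dr": [0, 0, 0], "fingers": 0.05}, {"slide": [0.0035, 0.0035, -0.003], "dr": [0, 0, 0], "fingers": 0.05}, {"slide": [0.0035, 0.0035, -0.003], "dr": [0, 0, 0], "fingers": 0.05}]'

```text
t: 2.5
eef_pos: [455.5, 258.3, 6.5]
tcp_rot: [-1.571, 0.0, -0.432]
ft_force: [0.1, -0.1, 0.4]
opening: 0.524
```

Right on target (455.5, 258.3, 6.5). Closing.

>>> drive_tool --steps '[{"slide": [0, 0, 0], "dr": [0, 0, 0], "fingers": 0.02}, {"slide": [0, 0, 0], "dr": [0, 0, 0], "fingers": 0.02}, {"slide": [0, 0, 0], "dr": [0, 0, 0], "fingers": 0.02}, {"slide": [0, 0, 0], "dr": [0, 0, 0], "fingers": 0.02}, {"slide": [0, 0, 0], "dr": [0, 0, 0], "fingers": 0.02}]'

```text
t: 2.92
eef_pos: [455.5, 258.4, 6.7]
tcp_rot: [-1.571, -0.0, -0.432]
ft_force: [-0.2, -0.2, 0.6]
opening: 0.266
```

>>> drive_tool --steps '[{"slide": [0, 0, 0], "dr": [0, 0, 0], "fingers": 0.0}, {"slide": [0, 0, 0], "dr": [0, 0, 0], "fingers": 0.0}, {"slide": [0, 0, 0], "dr": [0, 0, 0], "fingers": 0.0}]'

```text
t: 3.17
eef_pos: [455.5, 258.4, 6.7]
tcp_rot: [-1.571, -0.0, -0.432]
ft_force: [-0.4, 0.2, 1.1]
opening: 0.269
```

>>> drive_tool --steps '[{"slide": [0, -0.03, 0], "dr": [0, 0, 0], "fingers": 0.0}, {"slide": [0, -0.065, 0], "dr": [0, 0, 0], "fingers": 0.0}, {"slide": [0.01, -0.105, -0.015], "dr": [0, 0, 0], "fingers": 0.0}, {"slide": [0.025, -0.14, -0.035], "dr": [0, 0, 0], "fingers": 0.0}, {"slide": [0.04, -0.165, -0.06], "dr": [0, 0, 0], "fingers": 0.0}]'

```text
t: 3.58
eef_pos: [467.0, 187.4, 174.0]
tcp_rot: [-1.569, -0.001, -0.43]
ft_force: [0.9, -0.1, -0.5]
opening: 0.268
```

>>> drive_tool --steps '[{"slide": [0.02, 0, -0.03], "dr": [0, 0, 0], "fingers": 0.0}, {"slide": [0.042, 0, -0.064], "dr": [0, 0, 0], "fingers": 0.0}, {"slide": [0.064, 0, -0.1], "dr": [0, 0, 0], "fingers": 0.0}, {"slide": [0.086, 0, -0.135], "dr": [0, 0, 0], "fingers": 0.0}, {"slide": [0.108, 0, -0.17], "dr": [0, 0, 0], "fingers": 0.0}]'

```text
t: 4.0
eef_pos: [493.4, -14.3, 171.7]
tcp_rot: [-1.571, -0.0, -0.432]
ft_force: [0.7, -0.3, -0.6]
opening: 0.265
```

>>> drive_tool --steps '[{"slide": [0.022, 0, -0.035], "dr": [0, 0, 0], "fingers": 0.0}, {"slide": [0.04, 0, -0.065], "dr": [0, 0, 0], "fingers": 0.0}, {"slide": [0.056, 0, -0.09], "dr": [0, 0, 0], "fingers": 0.0}, {"slide": [0.06, 0, -0.097], "dr": [0, 0, 0], "fingers": 0.0}, {"slide": [0.06, 0, -0.097], "dr": [0, 0, 0], "fingers": 0.0}]'

```text
t: 4.42
eef_pos: [507.5, -127.4, 171.3]
tcp_rot: [-1.571, 0.0, -0.435]
ft_force: [0.2, 0.4, -0.8]
opening: 0.268
```

>>> drive_tool --steps '[{"slide": [0, 0, 0], "dr": [0, 0, 0], "fingers": 0.0}, {"slide": [0, 0, 0], "dr": [0, 0, 0], "fingers": 0.0}, {"slide": [0, 0, 0], "dr": [0, 0, 0], "fingers": 0.0}, {"slide": [0, 0, 0], "dr": [0, 0, 0], "fingers": 0.0}, {"slide": [0, 0, 0], "dr": [0, 0, 0], "fingers": 0.0}]'

```text
t: 4.83
eef_pos: [507.6, -124.7, 171.6]
tcp_rot: [-1.571, -0.0, -0.43]
ft_force: [-0.4, 0.1, -0.7]
opening: 0.262
```

```bash
python3 - <<'E'
from h import *
m=optics.camera_model("wrist");s=env.state();im=optics.read_camera("wrist")
np.savez("w3.npz",**m,eef=s["eef_pos"],rot=s["tcp_rot"]);print(s["eef_pos"],s["tcp_rot"],s["ft_force"],s["joints"].round(2))
cv2.imwrite("pics/w3.png",im[:,:,::-1]);print(wproj(m,s["eef_pos"]),wproj(m,[547,-144,125]))
for n in ("top","scene"): cv2.imwrite(f"pics/{n}3.png",optics.read_camera(n)[:,:,::-1])
E
```

```text
[ 507.5958797  -124.68859084  171.638682  ] [-1.57067005e+00 -6.45317925e-05 -4.30460618e-01] [-0.39060183  0.11747492 -0.65666124] [-0.37  0.4   1.86  0.    0.88 -1.51]
[254.39145411 232.90641611] [252.97463784 257.57776463]
```

View pics/w3.png

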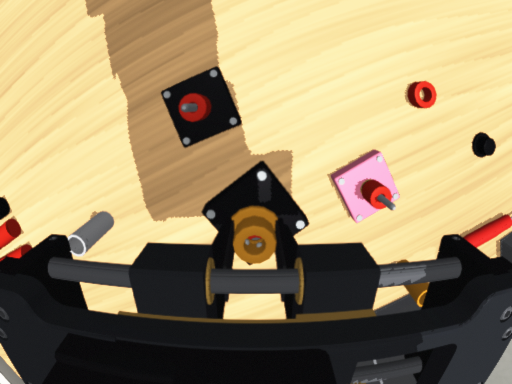

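View pics/scene3.png

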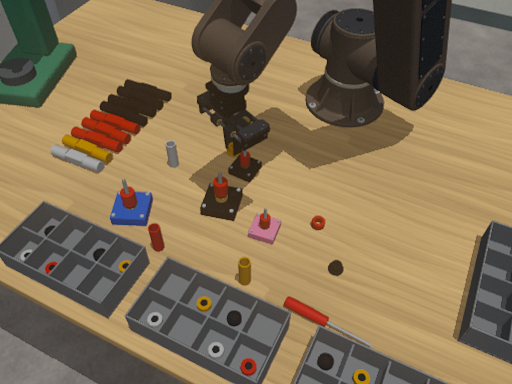

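>>> drive_tool --steps '[{"slide": [0.03, 0, 0], "dr": [0, 0, 0], "fingers": 0.0}, {"slide": [0.065, 0, 0], "dr": [0, 0, 0], "fingers": 0.0}, {"slide": [0.09, 0, 0], "dr": [0, 0, 0], "fingers": 0.0}, {"slide": [0.1, 0, 0], "dr": [0, 0, 0], "fingers": 0.0}, {"slide": [0.1, 0, 0], "dr": [0, 0, 0], "fingers": 0.0}]'

```text
t: 5.4
eef_pos: [599.9, -168.2, 170.9]
tcp_rot: [-1.571, -0.0, -0.432]
ft_force: [-0.9, -0.6, -0.8]
opening: 0.269
```

>>> drive_tool --steps '[{"slide": [0, 0, 0], "dr": [0, 0, 0], "fingers": 0.0}, {"slide": [0, 0, 0], "dr": [0, 0, 0], "fingers": 0.0}, {"slide": [0, 0, 0], "dr": [0, 0, 0], "fingers": 0.0}, {"slide": [0, 0, 0], "dr": [0, 0, 0], "fingers": 0.0}, {"slide": [0, 0, 0], "dr": [0, 0, 0], "fingers": 0.0}]'

```text
t: 5.82
eef_pos: [598.1, -167.2, 171.9]
tcp_rot: [-1.571, -0.0, -0.432]
ft_force: [-0.0, -0.7, -0.9]
opening: 0.266
```

```bash
python3 - <<'E'
from h import *
m=optics.camera_model("wrist");s=env.state();im=optics.read_camera("wrist")
np.savez("w4.npz",**m,eef=s["eef_pos"],rot=s["tcp_rot"]);print(s["eef_pos"],s["tcp_rot"],s["qvel"].round(3))
cv2.imwrite("pics/w4.png",im[:,:,::-1]);p=wproj(m,[547,-144,125]);print(wproj(m,s["eef_pos"]),p)
x,y=p.astype(int);print(x-50,y-37);cv2.imwrite("pics/w4c.png",cv2.resize(im[max(y-37,0):y+37,x-50:x+50,::-1],None,fx=8,fy=8,interpolation=0))
E
```

```text
[ 598.07141523 -167.20318468  171.90022492] [-1.57071646e+00 -2.96679124e-04 -4.31626115e-01] [ 0.     0.003 -0.003 -0.    -0.     0.001]
[254.37762998 232.96060424] [253.88975596 135.39647294]
203 98
```

View pics/w4c.png

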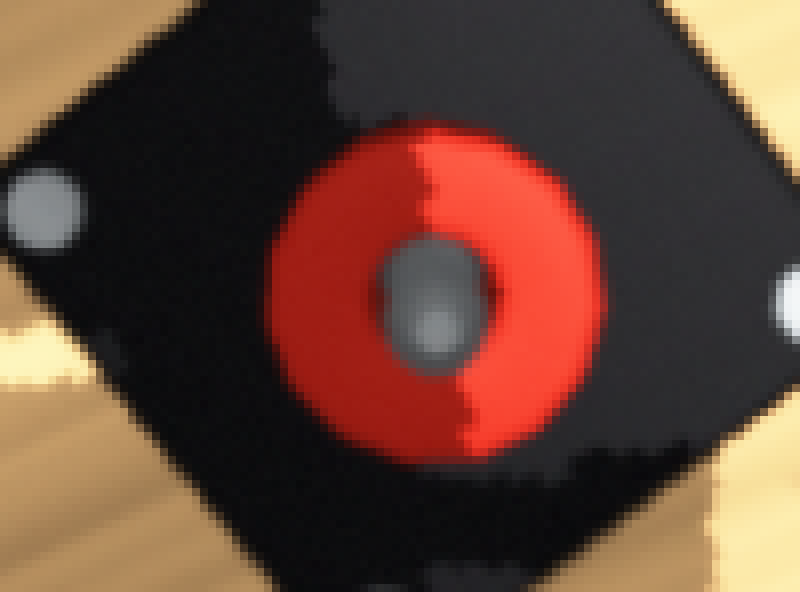

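View pics/w4.png

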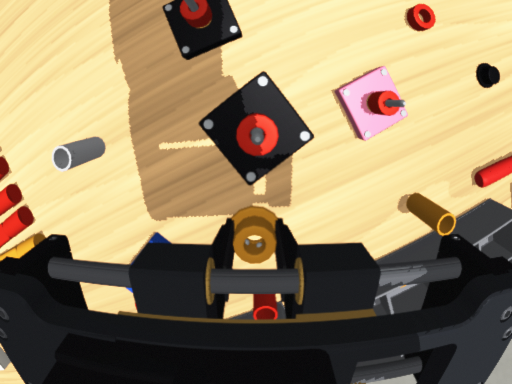

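```bash
python3 - <<'E'
from h import *
from scipy.optimize import least_squares
m=dict(np.load("w4.npz"));im=cv2.imread("pics/w4.png");e=m["eef"]
tip=wonz(m,257.0,138.7,125);print("tip",tip)
h=cv2.cvtColor(im,cv2.COLOR_BGR2HSV)
def cont(x0,y0,x1,y1,lo,hi):
    M=cv2.inRange(h[y0:y1,x0:x1],lo,hi)
    return max(cv2.findContours(M,0,2)[0],key=cv2.contourArea)[:,0]+[x0,y0]
c=cont(225,105,290,165,(0,150,60),(8,255,255))
for z in (80,90,97):
    P=np.array([wonz(m,*q,z)[:2] for q in c]);print("sleeve",z,cv2.fitEllipse(P.astype(np.float32)))
c=cont(225,195,285,250,(10,150,40),(35,255,255))
p=c[c[:,1]<222]
P=np.array([wonz(m,u,v,e[2]-1.5)[:2] for u,v in p])
r=least_squares(lambda q:np.hypot(*(P-q[:2]).T)-q[2],[*e[:2],18]);print("nut flange",r.x,np.abs(r.fun).max())
from scipy.spatial.transform import Rotation as Ro
Rt=Ro.from_euler("xyz",m["rot"]).as_matrix()
print("nut-tcp tool",Rt.T@np.array([*(r.x[:2]-e[:2]),0]))
print("tip-nut tool",Rt.T@np.array([*(tip[:2]-r.x[:2]),0]),"tip-tcp",Rt.T@(tip-e))
cv2.imwrite("pics/w4n.png",cv2.resize(im[195:265,205:305],None,fx=8,fy=8,interpolation=0))
E
```

```text
tip [ 550.17296098 -142.95320088  125.        ]
sleeve 80 ((551.4588623046875, -143.10101318359375), (36.885093688964844, 37.685977935791016), 78.65324401855469)
sleeve 90 ((550.5440673828125, -142.78977966308594), (35.48058319091797, 36.25095748901367), 78.65373229980469)
sleeve 97 ((549.9037475585938, -142.57192993164062), (34.49741744995117, 35.2464599609375), 78.65353393554688)
nut flange [ 595.91019729 -166.53965176   15.41777677] 1.3322213023753076
nut-tcp tool [-2.24059323e+00 -6.88814186e-04 -3.01463768e-01]
tip-nut tool [-5.14098722e+01 -1.50694083e-02  2.28916348e+00] tip-tcp [-53.6643797   46.88446448   1.98395395]
```

View pics/w4n.png

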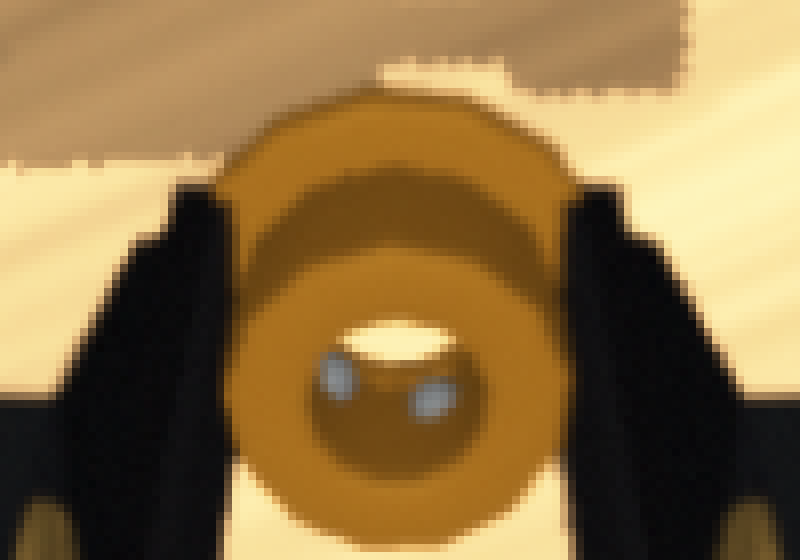

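```bash
python3 - <<'E'
from h import *
from scipy.optimize import least_squares
from scipy.spatial.transform import Rotation as Ro
m=dict(np.load("w4.npz"));e=m["eef"];Rt=Ro.from_euler("xyz",m["rot"]).as_matrix()
def px(a,b): return np.array([a,b])/8+[205,195]-.5
def fit(pts,z):
    P=np.array([wonz(m,*px(*p),z) for p in pts]);L=((P-e)@Rt)[:,[0,2]]
    r=least_squares(lambda q:np.hypot(*(L-q[:2]).T)-q[2],[0,0,13]);return r.x.round(2),np.abs(r.fun).max().round(2)
bore=[(310,400),(485,400),(397,320),(397,480),(335,455),(460,455)]
barrel=[(225,390),(572,390),(397,246),(397,548),(290,520),(510,520)]
fl=[(380,92),(275,125),(222,180),(480,98),(545,145),(575,185)]
for dz in (13.5,15.5,17.5): print(dz,"bore",fit(bore,e[2]+dz),"barrel",fit(barrel,e[2]+dz))
print("flange",fit(fl,e[2]-1.5))
E
```

```text
13.5 bore (array([ 1.45, -0.13,  6.52]), np.float64(0.13)) barrel (array([ 1.66, -0.02, 12.76]), np.float64(0.38))
15.5 bore (array([ 0.45, -0.13,  6.44]), np.float64(0.13)) barrel (array([ 0.65, -0.02, 12.6 ]), np.float64(0.38))
17.5 bore (array([-0.56, -0.13,  6.35]), np.float64(0.13)) barrel (array([-0.36, -0.02, 12.43]), np.float64(0.37))
flange (array([-1.89, -0.06, 15.97]), np.float64(0.37))
```

>>> drive_tool --steps '[{"slide": [-0.02, 0, 0.001], "dr": [0, 0, 0], "fingers": 0.0}, {"slide": [-0.042, 0.005, 0.002], "dr": [0, 0, 0], "fingers": 0.0}, {"slide": [-0.054, 0.015, 0.002], "dr": [0, 0, 0], "fingers": 0.0}, {"slide": [-0.054, 0.028, 0.002], "dr": [0, 0, 0], "fingers": 0.0}, {"slide": [-0.054, 0.03, 0.002], "dr": [0, 0, 0], "fingers": 0.0}]'

```text
t: 6.28
eef_pos: [549.1, -142.5, 140.5]
tcp_rot: [-1.571, 0.002, -0.432]
ft_force: [0.1, 0.2, -1.1]
opening: 0.266
```

>>> drive_tool --steps '[{"slide": [0, 0, 0], "dr": [0, 0, 0], "fingers": 0.0}, {"slide": [0, 0, 0], "dr": [0, 0, 0], "fingers": 0.0}, {"slide": [0, 0, 0], "dr": [0, 0, 0], "fingers": 0.0}, {"slide": [0, 0, 0], "dr": [0, 0, 0], "fingers": 0.0}, {"slide": [0, 0, 0], "dr": [0, 0, 0], "fingers": 0.0}]'

```text
t: 6.7
eef_pos: [550.4, -143.1, 141.9]
tcp_rot: [-1.571, -0.001, -0.432]
ft_force: [-0.4, 0.8, -0.1]
opening: 0.266
```

```bash
python3 - <<'E'
from h import *
m=optics.camera_model("wrist");s=env.state();im=optics.read_camera("wrist")
np.savez("w5.npz",**m,eef=s["eef_pos"],rot=s["tcp_rot"]);print(s["eef_pos"],s["tcp_rot"],s["qvel"].round(3))
a=cv2.resize(im[195:270,205:305,::-1],(400,300),interpolation=0)
sc=optics.read_camera("scene");b=cv2.resize(sc[140:215,170:270,::-1],(400,300),interpolation=0)
cv2.imwrite("pics/w5.png",np.hstack([a,b]))
E
```

```text
[ 550.42093525 -143.13274481  141.86897226] [-1.57067460e+00 -5.34371147e-04 -4.31808225e-01] [ 0.     0.001  0.005 -0.    -0.002  0.001]
```

View pics/w5.png

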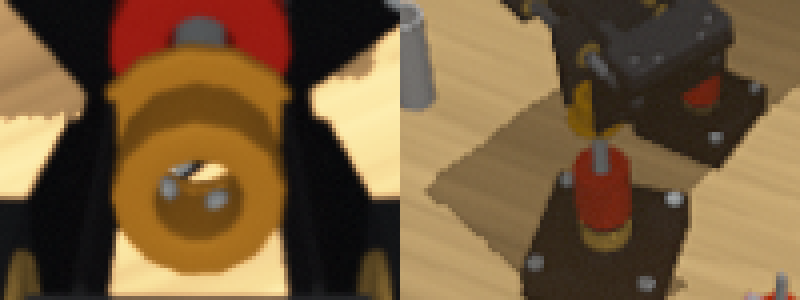

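>>> drive_tool --steps '[{"slide": [0, 0.005, 0], "dr": [0, 0, 0], "fingers": 0.0}, {"slide": [0, 0.01, 0], "dr": [0, 0, 0], "fingers": 0.0}, {"slide": [0, 0.013, 0], "dr": [0, 0, 0], "fingers": 0.0}, {"slide": [0, 0.015, 0], "dr": [0, 0, 0], "fingers": 0.0}, {"slide": [0, 0.016, 0], "dr": [0, 0, 0], "fingers": 0.0}]'

```text
t: 7.22
eef_pos: [550.1, -143.0, 125.0]
tcp_rot: [-1.571, 0.001, -0.432]
ft_force: [-1.1, 0.3, -0.8]
opening: 0.266
```

>>> drive_tool --steps '[{"slide": [0, 0.001, 0], "dr": [0, 0, 0], "fingers": 0.0}, {"slide": [0, 0.002, 0], "dr": [0, 0, 0], "fingers": 0.0}, {"slide": [0, 0.003, 0], "dr": [0, 0, 0], "fingers": 0.0}]'

```text
t: 7.47
eef_pos: [550.2, -143.0, 122.5]
tcp_rot: [-1.571, -0.0, -0.432]
ft_force: [-0.3, 0.6, 0.5]
opening: 0.269
```

>>> drive_tool --steps '[{"slide": [0, 0.001, 0], "dr": [0, 0, 0], "fingers": 0.0}, {"slide": [0, 0.002, 0], "dr": [0, 0, 0], "fingers": 0.0}, {"slide": [0, 0.003, 0], "dr": [0, 0, 0], "fingers": 0.0}]'

```text
t: 7.72
eef_pos: [550.2, -143.0, 119.5]
tcp_rot: [-1.571, -0.0, -0.432]
ft_force: [-0.1, 0.2, -1.0]
opening: 0.265
```

>>> drive_tool --steps '[{"slide": [0, 0.001, 0], "dr": [0, 0, 0], "fingers": 0.0}, {"slide": [0, 0.002, 0], "dr": [0, 0, 0], "fingers": 0.0}, {"slide": [0, 0.003, 0], "dr": [0, 0, 0], "fingers": 0.0}]'

```text
t: 7.97
eef_pos: [550.2, -142.9, 116.6]
tcp_rot: [-1.571, -0.0, -0.432]
ft_force: [-0.2, 1.9, 0.0]
opening: 0.266
```

>>> drive_tool --steps '[{"slide": [0, 0.001, 0], "dr": [0, 0, 0], "fingers": 0.0}, {"slide": [0, 0.002, 0], "dr": [0, 0, 0], "fingers": 0.0}]'

```text
t: 8.13
eef_pos: [550.2, -142.9, 114.6]
tcp_rot: [-1.571, -0.0, -0.432]
ft_force: [-1.5, 0.7, 5.1]
opening: 0.268
```

>>> drive_tool --steps '[{"slide": [0, 0.0007, 0], "dr": [0, 0, 0], "fingers": 0.0}, {"slide": [0, 0.0014, 0], "dr": [0, 0, 0], "fingers": 0.0}]'

```text
t: 8.3
eef_pos: [550.2, -142.9, 113.1]
tcp_rot: [-1.571, 0.0, -0.432]
ft_force: [-1.0, 2.0, 3.2]
opening: 0.268
```

>>> drive_tool --steps '[{"slide": [0, 0.0007, 0], "dr": [0, 0, 0], "fingers": 0.0}, {"slide": [0, 0.0014, 0], "dr": [0, 0, 0], "fingers": 0.0}]'

```text
t: 8.47
eef_pos: [550.1, -142.9, 111.7]
tcp_rot: [-1.571, 0.0, -0.432]
ft_force: [-1.0, 2.5, 3.0]
opening: 0.268
```

>>> drive_tool --steps '[{"slide": [0, 0.0007, 0], "dr": [0, 0, 0], "fingers": 0.0}, {"slide": [0, 0.0014, 0], "dr": [0, 0, 0], "fingers": 0.0}]'

```text
t: 8.63
eef_pos: [550.2, -142.9, 110.3]
tcp_rot: [-1.571, 0.0, -0.432]
ft_force: [-1.6, 3.8, 1.9]
opening: 0.27
```

```bash
python3 - <<'E'
from h import *
m=optics.camera_model("wrist");s=env.state();im=optics.read_camera("wrist")
np.savez("w6.npz",**m,eef=s["eef_pos"],rot=s["tcp_rot"]);print(s["eef_pos"],s["ft_force"],s["moment"],s["opening"])
a=cv2.resize(im[195:270,205:305,::-1],(800,600),interpolation=0)
cv2.imwrite("pics/w6.png",a)
sc=optics.read_camera("scene");b=cv2.resize(sc[140:215,170:270,::-1],(400,300),interpolation=0)
tp=optics.read_camera("top");t=cv2.resize(tp[175:250,235:335,::-1],(400,300),interpolation=0)
cv2.imwrite("pics/s6.png",np.hstack([b,t]))
E
```

```text
[ 550.16827744 -142.94760304  110.25887545] [-1.58702846  3.81963641  1.90708348] [ 0.69147776  0.27595239 -0.01979658] 0.2700461931332008
```

View pics/w6.png

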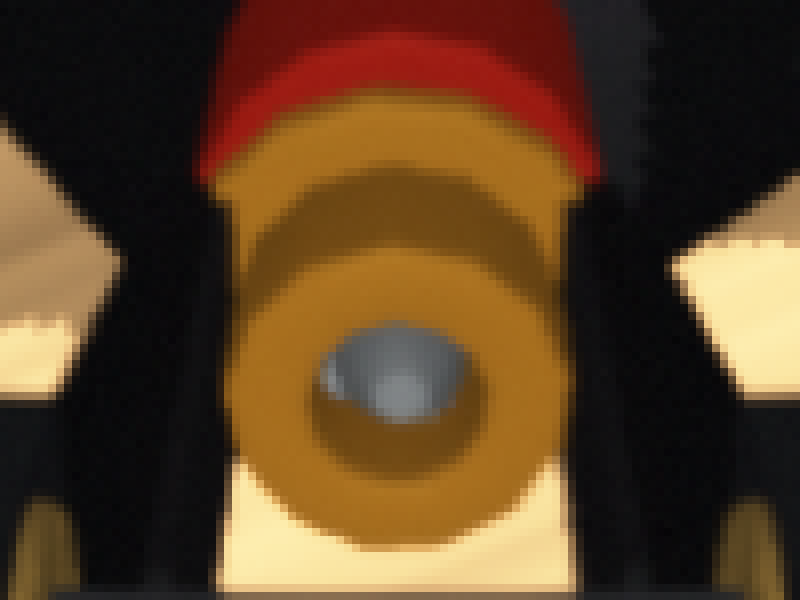

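View pics/s6.png

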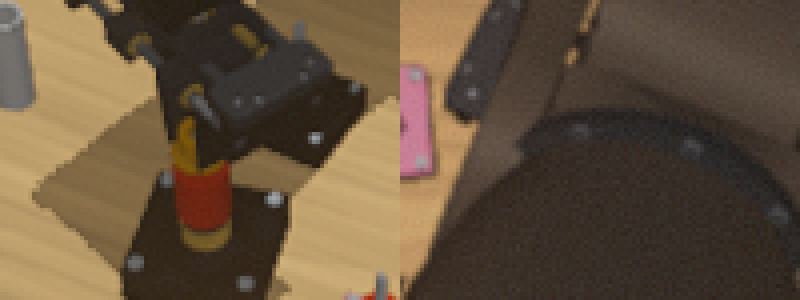

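>>> drive_tool --steps '[{"slide": [-0.0004, 0.0008, 0.0004], "dr": [0, 0, 0], "fingers": 0.0}, {"slide": [-0.0004, 0.0016, 0.0004], "dr": [0, 0, 0], "fingers": 0.0}, {"slide": [-0.0004, 0.0024, 0.0004], "dr": [0, 0, 0], "fingers": 0.0}]'

```text
t: 9.03
eef_pos: [550.4, -142.9, 108.2]
tcp_rot: [-1.571, -0.001, -0.432]
ft_force: [-0.5, -0.6, 5.0]
opening: 0.266
```

>>> drive_tool --steps '[{"slide": [0, 0.0008, 0], "dr": [0, 0, 0], "fingers": 0.0}, {"slide": [0, 0.0016, 0], "dr": [0, 0, 0], "fingers": 0.0}, {"slide": [0, 0.0024, 0], "dr": [0, 0, 0], "fingers": 0.0}]'

```text
t: 9.28
eef_pos: [550.0, -142.6, 105.5]
tcp_rot: [-1.571, -0.0, -0.432]
ft_force: [0.1, -0.3, -1.0]
opening: 0.266
```

>>> drive_tool --steps '[{"slide": [0, 0.0005, 0], "dr": [0, 0, 0], "fingers": 0.0}, {"slide": [0, 0.001, 0], "dr": [0, 0, 0], "fingers": 0.0}, {"slide": [0, 0.0015, 0], "dr": [0, 0, 0], "fingers": 0.0}]'

```text
t: 9.53
eef_pos: [550.1, -142.5, 104.0]
tcp_rot: [-1.571, -0.0, -0.432]
ft_force: [1.2, 0.4, -0.7]
opening: 0.271
```

>>> drive_tool --steps '[{"slide": [0, 0.0005, 0], "dr": [0, 0, 0], "fingers": 0.0}]'

```text
t: 9.62
eef_pos: [549.9, -142.3, 103.5]
tcp_rot: [-1.571, 0.0, -0.432]
ft_force: [-1.5, -0.6, 0.5]
opening: 0.266
```

>>> drive_tool --steps '[{"slide": [0, 0.0005, 0], "dr": [0, 0, 0], "fingers": 0.0}]'

```text
t: 9.7
eef_pos: [549.9, -142.6, 102.9]
tcp_rot: [-1.571, 0.0, -0.432]
ft_force: [-2.1, -2.2, 1.6]
opening: 0.264
```

```bash
python3 - <<'E'
from h import *
m=optics.camera_model("wrist");s=env.state();im=optics.read_camera("wrist")
np.savez("w7.npz",**m,eef=s["eef_pos"],rot=s["tcp_rot"]);print(s["eef_pos"],s["ft_force"],s["moment"],s["opening"],s["tau"])
cv2.imwrite("pics/w7.png",cv2.resize(im[195:270,205:305,::-1],(800,600),interpolation=0))
E
```

```text
[ 549.8747532  -142.60428043  102.86889915] [-2.10390675 -2.16543338  1.60844952] [-0.44076886  0.30882429  0.02413456] 0.2638264359864207 [ 1.71215974e+00 -5.88997686e+01 -1.97824502e+01  5.51760849e-01
 -6.00435626e-03 -8.83055589e-03]
```

View pics/w7.png

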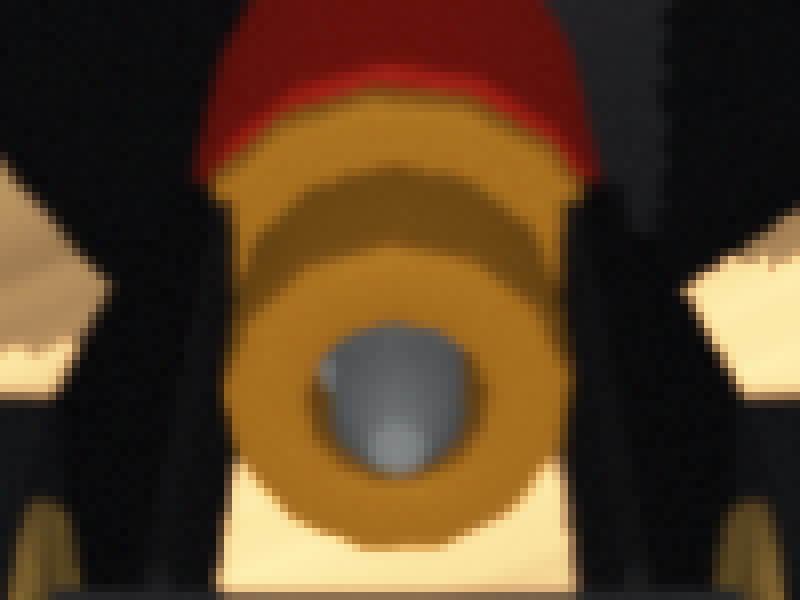

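>>> drive_tool --steps '[{"slide": [0, 0.0006, 0], "dr": [0, 0, 0], "fingers": 0.0}, {"slide": [0, 0.0012, 0], "dr": [0, 0, 0], "fingers": 0.0}, {"slide": [0, 0.0018, 0], "dr": [0, 0, 0], "fingers": 0.0}]'

```text
t: 10.0
eef_pos: [549.8, -142.4, 101.2]
tcp_rot: [-1.571, 0.0, -0.432]
ft_force: [-1.6, -1.8, 0.1]
opening: 0.267
```

>>> drive_tool --steps '[{"slide": [0, 0.0006, 0], "dr": [0, 0, 0], "fingers": 0.0}, {"slide": [0, 0.0012, 0], "dr": [0, 0, 0], "fingers": 0.0}]'

```text
t: 10.17
eef_pos: [549.7, -142.5, 99.9]
tcp_rot: [-1.571, 0.001, -0.432]
ft_force: [-3.5, -0.4, 1.1]
opening: 0.265
```

>>> drive_tool --steps '[{"slide": [0, 0.0006, 0], "dr": [0, 0, 0], "fingers": 0.0}, {"slide": [0, 0.0012, 0], "dr": [0, 0, 0], "fingers": 0.0}]'

```text
t: 10.33
eef_pos: [550.1, -142.4, 99.0]
tcp_rot: [-1.57, -0.0, -0.432]
ft_force: [-2.2, 0.3, 3.8]
opening: 0.265
```

>>> drive_tool --steps '[{"slide": [0, 0.0005, 0], "dr": [0, 0, 0], "fingers": 0.0}, {"slide": [0, 0.001, 0], "dr": [0, 0, 0], "fingers": 0.0}]'

```text
t: 10.5
eef_pos: [550.1, -142.5, 98.0]
tcp_rot: [-1.571, -0.0, -0.432]
ft_force: [-0.1, -0.6, 1.0]
opening: 0.269
```

>>> drive_tool --steps '[{"slide": [0, 0.0005, 0], "dr": [0, 0, 0], "fingers": 0.0}, {"slide": [0, 0.001, 0], "dr": [0, 0, 0], "fingers": 0.0}]'

```text
t: 10.67
eef_pos: [549.9, -142.4, 96.8]
tcp_rot: [-1.571, 0.0, -0.432]
ft_force: [-2.9, 2.1, 3.2]
opening: 0.267
```

>>> drive_tool --steps '[{"slide": [0, 0.0005, 0], "dr": [0, 0, 0], "fingers": 0.0}, {"slide": [0, 0.001, 0], "dr": [0, 0, 0], "fingers": 0.0}]'

```text
t: 10.83
eef_pos: [549.9, -142.5, 95.7]
tcp_rot: [-1.571, 0.0, -0.432]
ft_force: [-1.2, -1.9, 2.2]
opening: 0.265
```

```bash
python3 - <<'E'
from h import *
m=optics.camera_model("wrist");s=env.state();im=optics.read_camera("wrist")
print(s["eef_pos"],s["ft_force"],s["opening"])
a=cv2.resize(im[195:270,205:305,::-1],(400,300),interpolation=0)
sc=optics.read_camera("scene");b=cv2.resize(sc[140:215,170:270,::-1],(400,300),interpolation=0)
cv2.imwrite("pics/w8.png",np.hstack([a,b]));print(env.state()["ft_force"],env.state()["eef_pos"])
E
```

```text
[ 549.91046254 -142.46444574   95.69490676] [-1.20583877 -1.94423454  2.23669429] 0.2647753389315475
[-1.39500372 -2.04549121 -2.53240395] [ 549.92000285 -142.61604525   95.51501449]
```

View pics/w8.png

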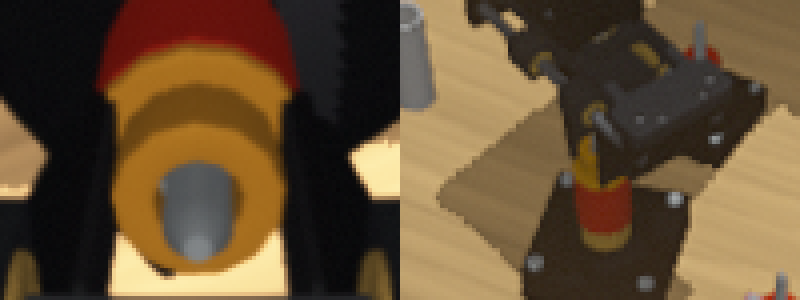

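>>> drive_tool --steps '[{"slide": [0, 0.0005, 0], "dr": [0, 0, 0], "fingers": 0.0}, {"slide": [0, 0.001, 0], "dr": [0, 0, 0], "fingers": 0.0}]'

```text
t: 11.1
eef_pos: [550.0, -142.7, 95.0]
tcp_rot: [-1.571, -0.0, -0.432]
ft_force: [-4.2, -2.6, 7.1]
opening: 0.267
```

>>> drive_tool --steps '[{"slide": [0, 0.0005, 0], "dr": [0, 0, 0], "fingers": 0.0}, {"slide": [0, 0.001, 0], "dr": [0, 0, 0], "fingers": 0.0}]'

```text
t: 11.27
eef_pos: [549.9, -142.6, 94.0]
tcp_rot: [-1.571, -0.0, -0.432]
ft_force: [-3.5, -2.0, 4.5]
opening: 0.268
```

>>> drive_tool --steps '[{"slide": [0, 0.0005, 0], "dr": [0, 0, 0], "fingers": 0.0}]'

```text
t: 11.35
eef_pos: [550.0, -142.6, 93.6]
tcp_rot: [-1.571, -0.0, -0.432]
ft_force: [-4.3, -1.5, 7.9]
opening: 0.267
```

>>> drive_tool --steps '[{"slide": [0, 0.0005, 0], "dr": [0, 0, 0], "fingers": 0.0}]'

```text
t: 11.43
eef_pos: [550.1, -142.6, 93.3]
tcp_rot: [-1.571, -0.001, -0.432]
ft_force: [-4.8, -1.2, 12.2]
opening: 0.265
```

>>> drive_tool --steps '[{"slide": [-0.0003, 0.0004, -0.0002], "dr": [0, 0, 0], "fingers": 0.0}]'

```text
t: 11.52
eef_pos: [550.0, -142.7, 93.2]
tcp_rot: [-1.571, -0.001, -0.432]
ft_force: [-3.5, 0.3, 12.7]
opening: 0.268
```

>>> drive_tool --steps '[{"slide": [0, 0.0004, 0], "dr": [0, 0, 0], "fingers": 0.0}]'

```text
t: 11.6
eef_pos: [550.1, -142.7, 93.1]
tcp_rot: [-1.571, -0.002, -0.432]
ft_force: [-5.3, 0.3, 16.6]
opening: 0.268
```

>>> drive_tool --steps '[{"slide": [0, 0.0002, 0], "dr": [0, 0, 0], "fingers": 0.0}]'

```text
t: 11.68
eef_pos: [550.1, -142.7, 93.0]
tcp_rot: [-1.571, -0.002, -0.432]
ft_force: [-4.5, 0.4, 16.2]
opening: 0.266
```

>>> drive_tool --steps '[{"slide": [0, 0.0, 0], "dr": [0, 0, 0], "fingers": 0.0}]'

```text
t: 11.77
eef_pos: [550.1, -142.7, 93.0]
tcp_rot: [-1.571, -0.002, -0.432]
ft_force: [-4.2, -0.7, 14.5]
opening: 0.267
```

```bash
python3 - <<'E'
from h import *
m=optics.camera_model("wrist");s=env.state();im=optics.read_camera("wrist")
print(s["eef_pos"],s["ft_force"],s["opening"])
np.savez("w9.npz",**m,eef=s["eef_pos"],rot=s["tcp_rot"])
a=cv2.resize(im[195:270,205:305,::-1],(400,300),interpolation=0)
sc=optics.read_camera("scene");b=cv2.resize(sc[140:215,170:270,::-1],(400,300),interpolation=0)
cv2.imwrite("pics/w9.png",np.hstack([a,b]));print(env.state()["ft_force"],env.state()["eef_pos"])
E
```

```text
[ 550.0988577  -142.67336115   93.03075208] [-4.1942103  -0.71043989 14.46591054] 0.2670710132068351
[-4.91165607 -0.31151945 15.58565681] [ 550.1077804  -142.66516184   93.05156681]
```

View pics/w9.png

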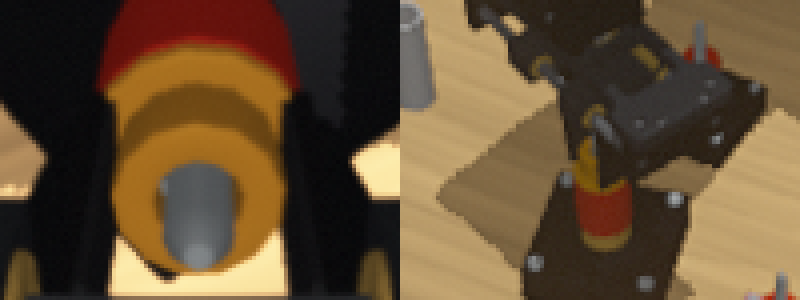

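```bash
python3 - <<'E'
from h import *
def crop(f,off): return cv2.imread(f)[2::4,off+2:off+400:4].astype(float)
I={"pre":cv2.imread("pics/scene0.png")[140:215,170:270].astype(float),"w5":crop("pics/w5.png",400),"s6":crop("pics/s6.png",0),"w8":crop("pics/w8.png",400),"w9":crop("pics/w9.png",400)}
for k,a in I.items():
    g=a[:,:,1][:,47:55].mean(1); r=a[:,:,2][:,47:55].mean(1)  # green low in red, high in brass
    rows=range(40,66)
    print(k,"g",[int(g[i]) for i in rows])
    print("   r",[int(r[i]) for i in rows])
S=optics.camera_model("scene")
for z in (50,45,92,87): print(z,proj(S,[550,-143,z])-[170,140])
E
```

```text
pre g [63, 63, 65, 52, 41, 42, 42, 39, 38, 39, 38, 39, 39, 38, 38, 39, 37, 41, 71, 82, 81, 79, 58, 39, 38, 39]
   r [113, 109, 118, 148, 159, 159, 137, 109, 104, 105, 104, 105, 105, 104, 104, 105, 98, 74, 90, 105, 104, 101, 75, 51, 49, 50]
w5 g [61, 63, 63, 49, 36, 36, 38, 37, 38, 36, 37, 37, 37, 38, 38, 38, 38, 44, 77, 91, 90, 88, 64, 40, 40, 40]
   r [100, 97, 98, 109, 114, 116, 114, 110, 111, 110, 111, 111, 111, 112, 112, 114, 107, 79, 96, 115, 114, 111, 81, 53, 50, 52]
s6 g [49, 62, 74, 57, 38, 35, 37, 36, 36, 37, 36, 37, 36, 37, 37, 38, 36, 45, 73, 87, 89, 87, 63, 40, 40, 41]
   r [66, 86, 107, 110, 113, 116, 114, 109, 108, 108, 108, 108, 107, 108, 108, 110, 102, 77, 91, 111, 113, 111, 80, 51, 51, 52]
w8 g [47, 46, 46, 48, 52, 65, 75, 58, 37, 35, 37, 37, 37, 37, 38, 37, 37, 37, 68, 86, 88, 84, 60, 39, 39, 40]
   r [64, 62, 63, 65, 71, 91, 107, 111, 108, 108, 109, 108, 108, 108, 109, 108, 108, 108, 109, 110, 112, 108, 78, 50, 50, 51]
w9 g [49, 47, 46, 48, 48, 53, 65, 73, 51, 35, 36, 37, 38, 37, 37, 38, 37, 37, 44, 77, 89, 85, 61, 39, 39, 40]
   r [65, 64, 63, 65, 66, 72, 92, 110, 112, 109, 108, 108, 109, 108, 108, 108, 108, 108, 108, 110, 112, 108, 79, 50, 50, 51]
50 [50.96538663 52.31837117]
45 [51.05633781 53.59984924]
92 [50.17786069 41.22233914]
87 [50.27388006 42.57522663]
```

>>> drive_tool --steps '[{"slide": [0, 0.0004, 0], "dr": [0, 0, 0], "fingers": 0.0}, {"slide": [0, 0.0006, 0], "dr": [0, 0, 0], "fingers": 0.0}]'

```text
t: 12.03
eef_pos: [550.2, -142.5, 92.5]
tcp_rot: [-1.57, -0.002, -0.432]
ft_force: [-4.2, 2.4, 16.1]
opening: 0.268
```

>>> drive_tool --steps '[{"slide": [0, 0.0003, 0], "dr": [0, 0, 0], "fingers": 0.0}]'

```text
t: 12.12
eef_pos: [550.3, -142.4, 92.3]
tcp_rot: [-1.57, -0.002, -0.432]
ft_force: [-4.9, 3.1, 18.8]
opening: 0.265
```

>>> drive_tool --steps '[{"slide": [0, 0.0003, 0], "dr": [0, 0, 0], "fingers": 0.0}]'

```text
t: 12.2
eef_pos: [550.3, -142.6, 92.1]
tcp_rot: [-1.57, -0.002, -0.432]
ft_force: [-4.9, 0.6, 17.1]
opening: 0.264
```

>>> drive_tool --steps '[{"slide": [0, 0.0003, 0], "dr": [0, 0, 0], "fingers": 0.0}]'

```text
t: 12.28
eef_pos: [550.4, -142.6, 91.9]
tcp_rot: [-1.57, -0.003, -0.432]
ft_force: [-5.7, 0.6, 21.3]
opening: 0.266
```

```bash
python3 - <<'E'
from h import *
im=optics.read_camera("wrist");sc=optics.read_camera("scene")[140:215,170:270,::-1]
s=env.state();print(s["ft_force"],s["eef_pos"])
cv2.imwrite("pics/w10.png",np.hstack([cv2.resize(im[195:270,205:305,::-1],(400,300),interpolation=0),cv2.resize(sc,(400,300),interpolation=0)]))
a=sc.astype(float);print([int(x) for x in a[40:66,47:55,1].mean(1)])
E
```

```text
[-4.68597033  0.79957662 19.50380327] [ 550.35702356 -142.64282074   91.90914263]
[47, 46, 47, 47, 47, 52, 61, 73, 58, 38, 36, 37, 37, 37, 38, 37, 37, 37, 41, 70, 86, 85, 60, 39, 38, 39]
```

View pics/w10.png

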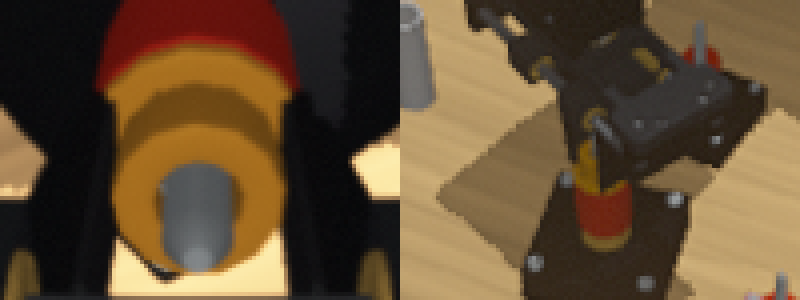

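>>> drive_tool --steps '[{"slide": [0, 0.0004, 0], "dr": [0, 0, 0], "fingers": 0.0}]'

```text
t: 12.47
eef_pos: [550.4, -142.7, 91.7]
tcp_rot: [-1.57, -0.003, -0.432]
ft_force: [-5.9, 0.5, 22.6]
opening: 0.265
```

>>> drive_tool --steps '[{"slide": [0, 0, 0], "dr": [0, 0, 0], "fingers": 0.0}, {"slide": [0, 0, 0], "dr": [0, 0, 0], "fingers": 0.0}]'

```text
t: 12.63
eef_pos: [550.4, -142.7, 91.7]
tcp_rot: [-1.57, -0.003, -0.432]
ft_force: [-5.6, 0.7, 20.8]
opening: 0.262
```

>>> drive_tool --steps '[{"slide": [0, -0.0005, 0], "dr": [0, 0, 0], "fingers": 0.0}, {"slide": [0, -0.001, 0], "dr": [0, 0, 0], "fingers": 0.0}, {"slide": [0, -0.001, 0], "dr": [0, 0, 0], "fingers": 0.0}]'

```text
t: 12.88
eef_pos: [550.2, -142.6, 92.2]
tcp_rot: [-1.57, -0.002, -0.432]
ft_force: [-3.9, 0.7, 15.2]
opening: 0.266
```

>>> drive_tool --steps '[{"slide": [0, -0.0005, 0], "dr": [0, 0, 0], "fingers": 0.0}, {"slide": [0, -0.001, 0], "dr": [0, 0, 0], "fingers": 0.0}, {"slide": [0, -0.001, 0], "dr": [0, 0, 0], "fingers": 0.0}]'

```text
t: 13.13
eef_pos: [550.0, -142.5, 92.9]
tcp_rot: [-1.57, -0.001, -0.432]
ft_force: [-4.2, 0.4, 12.9]
opening: 0.266
```

>>> drive_tool --steps '[{"slide": [0, 0, 0], "dr": [0, 0, 0], "fingers": 0.02}, {"slide": [0, 0, 0], "dr": [0, 0, 0], "fingers": 0.023}, {"slide": [0, 0, 0], "dr": [0, 0, 0], "fingers": 0.024}, {"slide": [0, 0, 0], "dr": [0, 0, 0], "fingers": 0.025}]'

```text
t: 13.47
eef_pos: [550.0, -142.5, 92.9]
tcp_rot: [-1.57, -0.001, -0.432]
ft_force: [-3.6, 1.5, 12.5]
opening: 0.263
```

>>> drive_tool --steps '[{"slide": [0, 0, 0], "dr": [0, 0, 0], "fingers": 0.0255}, {"slide": [0, 0, 0], "dr": [0, 0, 0], "fingers": 0.026}]'

```text
t: 13.63
eef_pos: [550.0, -142.5, 92.9]
tcp_rot: [-1.57, -0.001, -0.432]
ft_force: [-4.3, -0.4, 12.9]
opening: 0.272
```

>>> drive_tool --steps '[{"slide": [0, 0, 0], "dr": [0, 0, 0], "fingers": 0.0265}, {"slide": [0, 0, 0], "dr": [0, 0, 0], "fingers": 0.027}]'

```text
t: 13.8
eef_pos: [550.1, -142.5, 92.3]
tcp_rot: [-1.57, -0.001, -0.432]
ft_force: [0.2, -0.3, 1.5]
opening: 0.282
```

>>> drive_tool --steps '[{"slide": [0, 0, 0], "dr": [0, 0, 0], "fingers": 0.0275}, {"slide": [0, 0, 0], "dr": [0, 0, 0], "fingers": 0.0285}, {"slide": [0, 0, 0], "dr": [0, 0, 0], "fingers": 0.03}, {"slide": [0, 0, 0], "dr": [0, 0, 0], "fingers": 0.034}, {"slide": [0, 0, 0], "dr": [0, 0, 0], "fingers": 0.04}]'

```text
t: 14.22
eef_pos: [549.7, -142.5, 91.9]
tcp_rot: [-1.571, 0.0, -0.432]
ft_force: [0.6, -0.4, 0.7]
opening: 0.381
```

>>> drive_tool --steps '[{"slide": [0, 0, 0], "dr": [0, 0, 0], "fingers": 0.05}, {"slide": [0, 0, 0], "dr": [0, 0, 0], "fingers": 0.055}, {"slide": [0, 0, 0], "dr": [0, 0, 0], "fingers": 0.055}]'

```text
t: 14.47
eef_pos: [549.5, -142.5, 91.8]
tcp_rot: [-1.571, 0.0, -0.432]
ft_force: [0.3, 0.3, -0.6]
opening: 0.553
```

```bash
python3 - <<'E'
from h import *
s=env.state();print(s["ft_force"],s["eef_pos"],s["opening"])
im=optics.read_camera("wrist");sc=optics.read_camera("scene")[140:215,170:270,::-1]
cv2.imwrite("pics/w11.png",np.hstack([cv2.resize(im[195:270,205:305,::-1],(400,300),interpolation=0),cv2.resize(sc,(400,300),interpolation=0)]))
a=sc.astype(float);print([int(x) for x in a[40:66,47:55,1].mean(1)])
E
```

```text
[ 0.25638461  0.26906298 -0.59867708] [ 549.51189345 -142.53193574   91.78282102] 0.5525710266203836
[73, 68, 67, 68, 68, 70, 74, 69, 49, 35, 37, 37, 37, 37, 37, 36, 37, 36, 47, 78, 89, 85, 60, 38, 37, 38]
```

View pics/w11.png

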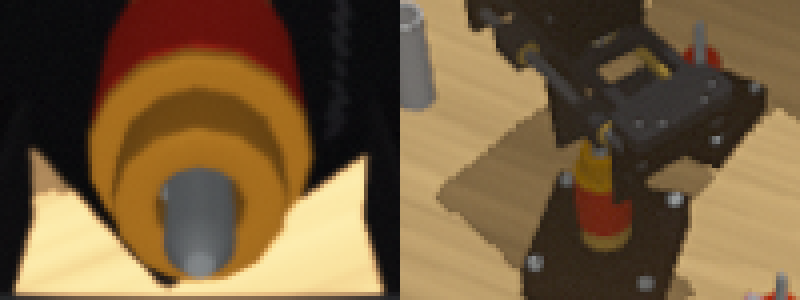

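>>> drive_tool --steps '[{"slide": [0, -0.01, 0], "dr": [0, 0, 0], "fingers": 0.055}, {"slide": [0, -0.035, 0], "dr": [0, 0, 0], "fingers": 0.055}, {"slide": [0, -0.07, 0], "dr": [0, 0, 0], "fingers": 0.055}, {"slide": [0, -0.1, 0], "dr": [0, 0, 0], "fingers": 0.055}, {"slide": [0.03, -0.11, 0], "dr": [0, 0, 0], "fingers": 0.055}]'

```text
t: 14.98
eef_pos: [575.5, -154.0, 207.6]
tcp_rot: [-1.57, -0.004, -0.431]
ft_force: [0.4, -1.0, 0.5]
opening: 0.577
```

>>> drive_tool --steps '[{"slide": [0.03, 0, 0], "dr": [0, 0, 0], "fingers": 0.055}, {"slide": [0.03, 0, 0], "dr": [0, 0, 0], "fingers": 0.055}, {"slide": [0.03, 0, 0], "dr": [0, 0, 0], "fingers": 0.055}, {"slide": [0.03, 0, 0], "dr": [0, 0, 0], "fingers": 0.055}, {"slide": [0.03, 0, 0], "dr": [0, 0, 0], "fingers": 0.055}]'

```text
t: 15.4
eef_pos: [603.3, -167.3, 202.0]
tcp_rot: [-1.571, 0.001, -0.432]
ft_force: [0.2, -0.1, 0.8]
opening: 0.575
```

```bash
python3 - <<'E'
from h import *
from scipy.optimize import least_squares
m=optics.camera_model("wrist");s=env.state();im=optics.read_camera("wrist");full=optics.read_camera("scene");sc=full[140:215,170:270,::-1]
cv2.imwrite("pics/scene12.png",full[:,:,::-1]);cv2.imwrite("pics/wf12.png",im[:,:,::-1])
np.savez("w12.npz",**m)
print(s["eef_pos"])
p=wproj(m,[550,-143,100]);x,y=p.astype(int);print(x-50,y-37)
cv2.imwrite("pics/w12.png",np.hstack([cv2.resize(im[y-37:y+38,x-50:x+50,::-1],(400,300),interpolation=0),cv2.resize(sc,(400,300),interpolation=0)]))
a=sc.astype(float);print([int(x) for x in a[40:66,47:55,1].mean(1)])
E
```

```text
[ 603.30838914 -167.25035925  201.959989  ]
203 89
[120, 97, 82, 85, 93, 121, 131, 98, 51, 35, 35, 36, 37, 37, 37, 37, 36, 36, 47, 78, 88, 86, 63, 39, 38, 39]
```

View pics/w12.png

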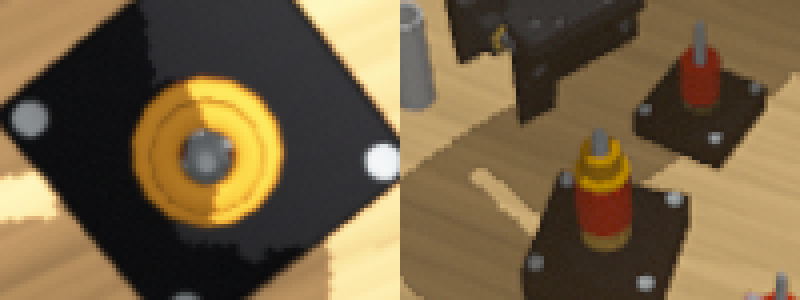

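View pics/scene12.png

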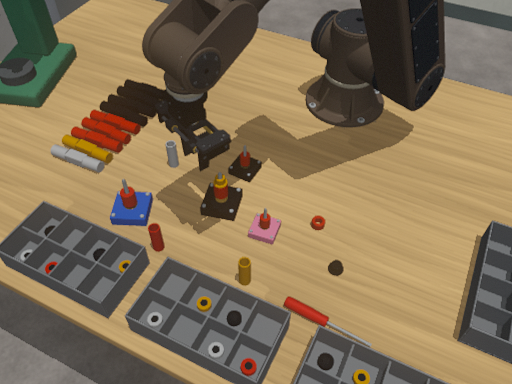

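```bash
python3 -c "
from cell import env
print(env.job_done())"
```

```text
the job is handed in; nothing more can be done
None
```

The gold push nut is on the large black nest's shaft, flange down and let go. I handed the job in at about 15.5 s of the 48 s allowed; the simulator reports no verdict.

**Pressing:** I lowered the nut slowly until the push climbed steadily. It peaked at about 22.6 N and held at about 20.8 N. Spring and bite alone can account for at most 17 N, so I take the spring to be flat.

**Letting go:** I backed the push off to about 13 N, with the hand rising about 1.2 mm. I then eased the fingers open in half-millimetre steps and lifted clear.

**Last checks:** The final pictures show the nut square and centred on the sleeve with no gap. The sleeve's lower edge sits about 5 mm below where it started, judged from roughly 1.5 pixels in the scene camera, so that figure is rough. In the scene picture the other parts look unmoved.

**What disagreed:**
- **Bite force:** while the nut slid down the shaft, the wrist showed only about 0 to 5 N of noisy force, less than the stated 6 to 14 N bite. I never clearly saw the 8 to 18 N starting peak.
- **Shaft tip position:** the two fixed cameras put the tip about 3 mm to either side of the wrist camera's estimate. I used the wrist camera, and a sideways force of up to about 6 N built up during pressing.
- **Sleeve's free height:** I only estimated it, at about 90 mm, so how far the sleeve is held down has no precise measurement behind it.

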